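Load a slide tray into the drying rack

TASK

Take the loose slide tray by its handle and slide it, level, onto the one free pair of rails of the left-hand drying rack (the robot's left). Push it in until you feel the sprung buffer at the back and press that in about 3 mm (some 10 N) for a moment, never deeper than 5 mm nor pushing harder than about 20 N anywhere, then let go and leave the tray lying on its rails. Keep the slides on it from tipping, and do not push the racks or disturb anything else on the bench.

Things in the scene. Friction and masses are not known exactly. Their poses are not given: they have to be found in the camera images.
- tray_fin (a point): centre of the tray's handle, an upright black fin 10 mm thick (y), 30 mm long (x), 48 mm high (2 to 50 mm above the tray's underside); this point is 30 mm above the tray's underside and 130 mm in front (-x) of the sheet's centre; axes as the tray's. A push plate 50 mm wide, 4 to 44 mm high, closes the fin's sheet-side end, its face 15 mm from this point.
- tray: loose aluminium tray carrying three flat glass slides (fixed to it), 0.12 to 0.2 kg: flat sheet 110 mm (x) by 120 mm (y), 4 mm thick, rims to 12 mm, and at mid rear edge an upright stop plate 60 mm wide to 28 mm high, which meets the buffer; a 24 mm wide, 4 mm thick strip runs out at the front (-x) to the handle fin. Origin: underside, centre of the sheet; x points from the handle to the sheet's rear edge (55 mm behind the origin), z up.
- rackA: open metal drying rack fixed to the bench, 155 mm wide (y), 160 mm deep (x), 238 mm tall. Origin: mid-width, 75 mm behind its open front face, at its base level, 0 to 20 mm over the bench (varies); x points from front to back. Four rail pairs, tops at 50, 95, 140, 185 mm above the origin; flush trays fill all but the second from the bottom, at 95 mm. Either rack may stand on the left (+y).
- rackB: open metal drying rack fixed to the bench, 155 mm wide (y), 160 mm deep (x), 238 mm tall. Origin: mid-width, 75 mm behind its open front face, at its base level, 0 to 20 mm over the bench (varies); x points from front to back. Four rail pairs, tops at 50, 95, 140, 185 mm above the origin; flush trays fill all but the third from the bottom, at 140 mm. Either rack may stand on the left (+y).
- rails_A (a point): mouth of rack A's free rail pair: mid-way between the rails, at the rack's front face, level with the rail tops; axes as the rack's (x inwards). Ledges 17 mm wide, 4 mm thick, their first 12 mm ramped 4 mm down; upright sides 14 mm above them, 124 mm apart (2 mm play each side of a 120 mm sheet), flared over the first 16 mm to about 130 mm.
- rails_B (a point): mouth of rack B's free rail pair: mid-way between the rails, at the rack's front face, level with the rail tops; axes as the rack's (x inwards). Ledges 17 mm wide, 4 mm thick, their first 12 mm ramped 4 mm down; upright sides 14 mm above them, 124 mm apart (2 mm play each side of a 120 mm sheet), flared over the first 16 mm to about 130 mm.
- bufferA (a joint): sprung rubber buffer behind rack A's free rails, 44 mm wide, mid-way between them, 14 to 26 mm above the rail tops: how far it is pressed in (m, 0 = free, at most 0.008), about 2.5 N per mm from zero. Where it stands is not measured and differs each time: its free face is anywhere from 98 to 124 mm behind the rails' mouth.
- bufferB (a joint): sprung rubber buffer behind rack B's free rails, 44 mm wide, mid-way between them, 14 to 26 mm above the rail tops: how far it is pressed in (m, 0 = free, at most 0.008), about 2.5 N per mm from zero. Where it stands is not measured and differs each time: its free face is anywhere from 98 to 124 mm behind the rails' mouth.
- stain_bottle: brown glass bottle, 54 mm across, 120 mm tall; bystander, origin under its centre
- slide_box: grey closed slide box, 100 x 80 x 34 mm; bystander, origin under its centre
- beaker: glass beaker, 68 mm across, 85 mm tall; bystander, origin under its centre
- petri_dish: closed clear dish, 90 mm across, 15 mm tall; bystander, origin under its centre
- jar: capped jar, 60 mm across, 75 mm tall; bystander, origin under its centre
- forceps: steel forceps lying flat, 120 mm long, 11 mm wide, 5 mm high (origin at mid-length); bystander, origin under its centre
- wash_bottle: white plastic bottle, 64 mm across, 150 mm tall; bystander, origin under its centre
There are look-alikes about, which are no part of the job. Several things have the shape of the tray; the one meant has the colours described above.

How it is judged:
On the way, in this order (a step that is already met when the one before it is completed fails the run):
1. the tray's rear part lies between the free rails of the left-hand rack, level with them (((world y of rackA above 0.11 m and z of tray in the frame of rackA between 0.085 and 0.105 m and y of tray in the frame of rackA between -0.005 and 0.005 m and x of tray in the frame of rackA between -0.11 and 0.03 m) or (world y of rackB above 0.11 m and z of tray in the frame of rackB between 0.13 and 0.15 m and y of tray in the frame of rackB between -0.005 and 0.005 m and x of tray in the frame of rackB between -0.11 and 0.03 m))), for 0.05 s.
2. the tray, on these rails, presses the buffer in by 2 mm or more (((world y of rackA above 0.11 m and z of tray in the frame of rackA between 0.089 and 0.101 m and y of tray in the frame of rackA between -0.004 and 0.004 m and value of joint bufferA above 0.002 m) or (world y of rackB above 0.11 m and z of tray in the frame of rackB between 0.134 and 0.146 m and y of tray in the frame of rackB between -0.004 and 0.004 m and value of joint bufferB above 0.002 m))), for 0.15 s.
At the end, for the whole second after the job is handed in: The tray lies on the free rails of the left-hand rack: underside within 3 mm of the rail tops, centred within 3.5 mm, square within 0.06 rad, level within 0.04 rad, sheet centre 0 to 34 mm in front of the rack's mid-depth, at rest, not held by the fingers (((world y of rackA above 0.11 m and z of tray in the frame of rackA between 0.092 and 0.098 m and y of tray in the frame of rackA between -0.0035 and 0.0035 m and x of tray in the frame of rackA between -0.038 and 0.006 m and angle between the x axis of tray and the x axis of rackA, either way round below 0.06 rad) or (world y of rackB above 0.11 m and z of tray in the frame of rackB between 0.137 and 0.143 m and y of tray in the frame of rackB between -0.0035 and 0.0035 m and x of tray in the frame of rackB between -0.038 and 0.006 m and angle between the x axis of tray and the x axis of rackB, either way round below 0.06 rad)) and angle between tray's own z axis and vertical below 0.04 rad and linear speed of tray below 0.02 m/s and contact force between tray and the fingers below 0.05 N); the robot touches nothing.
It fails at once if the buffer is pressed in by more than 5 mm (value of joint any of bufferA, bufferB above 0.005 m).
It fails at once if the tray is pressed against a rack with more than 32 N, all its contacts added up (contact force between tray and rackA above 32 N or contact force between tray and rackB above 32 N).
It fails at once if the robot pushes a rack with more than 5 N (contact force between any of the arm, the fingers and rackA above 5 N or contact force between any of the arm, the fingers and rackB above 5 N).
It fails at once if the tray tips by more than 0.3 rad (angle between tray's own z axis and vertical above 0.3 rad).
It fails at once if a bystander is moved by more than 15 mm (distance of any of stain_bottle, slide_box, beaker, petri_dish, jar, forceps, wash_bottle from where it was at the start of the episode above 0.015 m).
It also fails if it takes over 72 s, if anything falls off the work surface, if the arm or the gripper's body presses on something with over 40 N, if the wrist force passes 120 N, or if a joint passes its speed limit or range.

ROBOT

A 6-joint arm with a two-finger parallel gripper is mounted at the origin on the work surface. World frame = base frame: x ahead of the robot, y to its left, z up, the work surface at z = 0. Lengths are in m, angles in rad, forces in N, time in s.
With the tool pointing down it reaches from about 0.3 to 0.775 m from the base axis. Payload 14.6 kg.
Tool frame: the origin (TCP) lies at the very end of the fingers, on their centre line; the grasp point (between the pads) lies pinch_z behind it (pinch_z is the distance from the TCP to the grasp point, in m); z points along the fingers, y is the direction in which the jaws open and shut (so a half turn about z gives the same grasp; the last joint's range is limited). The gripper opens to 85 mm and grips with 20 to 120 N. Pads are 22 mm wide; open, the fingers measure 114 mm over their backs; the gripper's body (76 mm by 85 mm) begins 54 mm behind the grasp point. The pads swing forward as they close: fully open they stand 13 mm farther back than shut.
Start: joints at [1.282, 0.3, 1.521, -0, 1.321, -0.067], TCP at [0.121, 0.537, 0.231] pointing down, gripper open.
Joint ranges: [-3.03, 3.03], [-0.79, 2.21], [0.23, 2.52], [-1.04, 4.18], [0, 3.07], [-2.55, 2.55]. Speed limits (rad/s): [2.22, 2.22, 2.57, 3.14, 3.14, 3.14].

INTERFACE

Orientations are given as a unit quaternion [w, x, y, z].
In Python, from plant import get_obs, capture, hand_in, pinch_z gives the robot as it stands. The module is installed in compiled form; this text tells all that it offers.
- The arm moves only by the shell command python3 -m pendant 'ROWS' [OPENING] [FORCE]. ROWS is JSON, a list of rows, each an object with "linear": the shift along the tool's x, y, z in m, a list of three; "rotation": the turn, a rotation vector about the tool's x, y, z in degrees, a list of three. In form: [{"linear": [x, y, z], "rotation": [ax, ay, az]}, ...]. A call has 1 to 5 rows; each row is the pose to reach, as a shift and turn from the pose measured when the call began, along the tool's axes at that moment; what a row does not reach only later rows make up. A row lasts 1/10 s, in which the tool goes at most 50 mm and 8.59 degrees, less where a joint would pass 70% of its speed; a pose out of reach is approached as far as the arm can. A call with a gripper value outside its range is refused whole. OPENING is the opening, from 0 (shut) to 1 (fully open), set as the call begins (- or left out, the last holds). The fingers move at their own pace and stop on an object; FORCE is the grip in N (left out, the last holds). Time passes only in rows, so rows that repeat a pose let the fingers close. It gives the time, the measured TCP pose, the force and the opening at its end, in the units of the state.
- get_obs(): the state, without advancing time (a new reading comes with each control period).
- capture(name): name is "side" or "top" or "wrist"; returns a dict with "color" (420x560x3 uint8, blue, green, red), "range_z" (420x560 float32, m along the optical axis (not along the pixel's ray), 0 where there is no reading), "K" (3x3 intrinsics, pixels), "k1" (the pictures are not rectified: a ray, as slopes to the right and down, at radius r is drawn at 1 + k1 r^2 times it, then the intrinsics apply), "R" (3x3) and "t" (3): a world point X has camera coordinates R X + t. Camera axes: x right, y down, z forward; pixel columns grow to the right and rows downward; lengths in m; the calibration is good to about 2 mm. A picture is of the moment at which its call begins.
- hand_in(): hands the job in, once; it reports no verdict.
The state is a dict: "time": time; "joints": joint angles; "qd": joint speeds; "joint_torque": joint torques, N m; "eef_pos": TCP position; "eef_rot": TCP orientation; "contact_force": force on the tool from outside, world axes, zero at the start; "moment": the same for the moment, N m; "opening": finger opening in m.
Only numpy, scipy, OpenCV 4.12 (cv2) and the standard library are available. Lean on these libraries where they do the work, as an engineer would, in place of code of your own. Each camera call takes 0.05 s, during which the arm holds its last target. There are 200 camera calls.

## Working session

There is one attempt and no reset: what is moved stays moved. The work goes in short steps, Python scripts to look and compute and a shell command to move; the robot and the scene stay as the last step left them, time stands still between calls to the robot, and variables do not carry over. Pictures are saved under pics/ and viewed, about 8 in all and at most 12, crops included, and the job is handed in when it is done.

```bash
mkdir -p pics
cat > h.py <<'E'
import numpy as np, cv2, pickle
from plant import get_obs, capture, pinch_z
def undist(c,uv):
    uv=np.atleast_2d(np.asarray(uv,float));K=c["K"]
    return cv2.undistortPoints(uv[:,None],K,np.array([c["k1"],0,0,0,0.]))[:,0]
def ray(c,uv):
    n=undist(c,uv);d=np.c_[n,np.ones(len(n))]@c["R"];o=-c["R"].T@c["t"];return o,d
def plane(c,uv,z):
    o,d=ray(c,uv);return o+d*((z-o[2])/d[:,2])[:,None]
def cloud(c):
    h,w=c["range_z"].shape;v,u=np.mgrid[:h,:w]
    n=undist(c,np.c_[u.ravel(),v.ravel()]);z=c["range_z"].ravel().astype(float)
    P=(np.c_[n,np.ones(len(n))]*z[:,None]-c["t"])@c["R"];P[z<=0]=np.nan
    return P.reshape(h,w,3)
def proj(c,X):
    q=np.atleast_2d(X)@c["R"].T+c["t"];n=q[:,:2]/q[:,2:];r2=(n**2).sum(1,keepdims=True)
    n=n*(1+c["k1"]*r2);return n@c["K"][:2,:2].T+c["K"][:2,2]
def snap(name,fn):
    c=capture(name);pickle.dump(c,open(fn+".pkl","wb"));cv2.imwrite(f"pics/{fn}.png",c["color"]);return c
E
python3 - <<'E'
from h import *
for n in("top","side"):
    c=snap(n,n+"0");print(n,c["k1"],c["K"][0],-c["R"].T@c["t"],c["R"][2])
print(get_obs(),pinch_z)
E
```

```text
top -0.02597969738958886 [421.52614786   0.         282.07405819] [0.24823948 0.0856838  1.28162252] [ 0.19315727  0.01924674 -0.98097902]
side -0.09305024946669915 [467.39337701   0.         275.93525302] [0.38551029 1.14860592 0.90187006] [ 0.07895731 -0.80534649 -0.58752257]
{'time': 0.1, 'joints': array([ 1.28240712e+00,  3.00425752e-01,  1.52154381e+00, -1.37161281e-05,
        1.32069364e+00, -6.65973568e-02]), 'qd': array([ 0.00246914, -0.00233496, -0.00287823,  0.00050643,  0.00034785,
        0.0001569 ]), 'joint_torque': array([ 1.82896270e-03, -5.44376457e+01, -3.62371302e+01,  2.28122383e-05,
        3.01710163e-03, -5.11617543e-06]), 'eef_pos': array([0.12093044, 0.53631749, 0.23076195]), 'eef_rot': array([-8.79700132e-05,  1.10667059e-01,  9.93857392e-01, -5.28037237e-04]), 'contact_force': array([-0.05172482,  0.12487206,  0.47894708]), 'moment': array([ 0.03854112, -0.02625633, -0.01362193]), 'opening': 0.08585064774437255} 0.0187
```

View pics/top0.png

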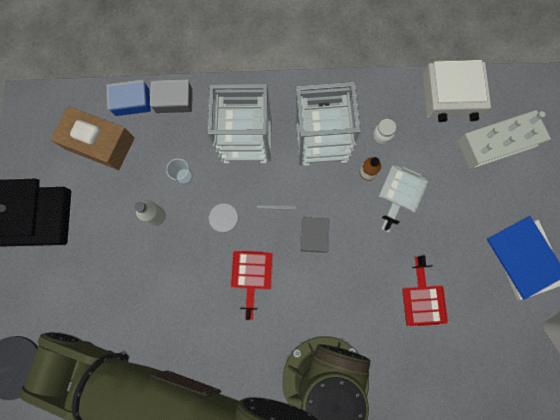

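View pics/side0.png

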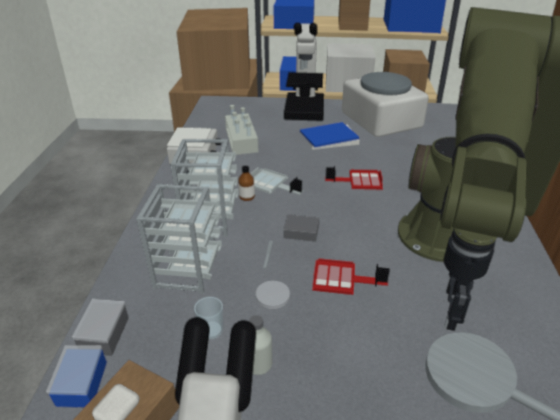

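The top view shows the silver tray with a black fin at about (403,188), its fin at (389,222). The look-alikes are red trays at (251,269) and (425,305), plus the flush silver trays inside the racks at (239,125) and (327,125). I choose the loose aluminium one. The left-hand rack should be the one at (239,125). Next are close crops and measurements.

Run:
```python
from h import *
t=pickle.load(open("top0.pkl","rb"));s=pickle.load(open("side0.pkl","rb"))
a=cv2.resize(t["color"][150:240,360:440],None,fx=5,fy=5,interpolation=2)
b=cv2.resize(s["color"][130:295,140:245],None,fx=3.6,fy=3.6,interpolation=2)[:590]
im=np.zeros((600,800,3),np.uint8);im[:450,:400]=a;im[:b.shape[0],410:410+b.shape[1]]=b;cv2.imwrite("pics/crop1.png",im)
P=cloud(t)
for n,uv in dict(tray=(403,188),fin=(389,222),bottle=(372,168),rackL=(239,125),rackR=(327,125),forc=(276,207),petri=(223,217),box=(315,234),beaker=(179,170),wash=(147,212),jar=(385,130)).items():
    print(n,P[uv[1],uv[0]].round(3),plane(t,uv,0)[0].round(3))
# rack: high points
for lo,hi in((190,272),(285,362)):
    Q=P[70:170,lo:hi].reshape(-1,3);Q=Q[np.isfinite(Q[:,0])]
    h,e=np.histogram(Q[:,2],np.arange(-.01,.3,.005));print([(round(x*1000),k) for x,k in zip(e,h) if k>20])
    T=Q[Q[:,2]>.228];print(T.min(0).round(3),T.max(0).round(3),cv2.minAreaRect((T[:,:2]*1000).astype(np.float32)),np.median(T[:,2]))
```

```text
tray [ 0.56  -0.267  0.003] [ 0.56  -0.268  0.   ]
fin [ 0.446 -0.204  0.052] [ 0.454 -0.216  0.   ]
bottle [ 0.6   -0.157  0.093] [ 0.628 -0.176  0.   ]
rackL [0.703 0.219 0.197] [0.786 0.244 0.   ]
rackR [ 0.692 -0.02   0.204] [ 0.776 -0.041  0.   ]
forc [0.511 0.129 0.003] [0.511 0.129 0.   ]
petri [0.482 0.292 0.015] [0.484 0.295 0.   ]
box [0.419 0.014 0.03 ] [0.424 0.012 0.   ]
beaker [0.637 0.433 0.011] [0.64  0.436 0.   ]
wash [0.482 0.491 0.121] [0.507 0.534 0.   ]
jar [ 0.723 -0.207  0.077] [ 0.753 -0.226  0.   ]
[(-10, np.int64(177)), (-5, np.int64(1860)), (0, np.int64(1382)), (5, np.int64(84)), (15, np.int64(56)), (20, np.int64(23)), (45, np.int64(36)), (50, np.int64(128)), (55, np.int64(150)), (60, np.int64(52)), (90, np.int64(36)), (95, np.int64(24)), (115, np.int64(29)), (120, np.int64(41)), (135, np.int64(51)), (140, np.int64(132)), (145, np.int64(106)), (150, np.int64(100)), (155, np.int64(46)), (160, np.int64(62)), (165, np.int64(74)), (180, np.int64(120)), (185, np.int64(806)), (190, np.int64(770)), (195, np.int64(235)), (200, np.int64(101)), (205, np.int64(82)), (
[... 429 characters left out ...]
, (75, np.int64(50)), (105, np.int64(45)), (110, np.int64(179)), (115, np.int64(150)), (120, np.int64(44)), (130, np.int64(29)), (135, np.int64(27)), (150, np.int64(61)), (155, np.int64(29)), (160, np.int64(37)), (165, np.int64(46)), (170, np.int64(45)), (175, np.int64(92)), (180, np.int64(61)), (195, np.int64(190)), (200, np.int64(994)), (205, np.int64(575)), (210, np.int64(236)), (215, np.int64(82)), (220, np.int64(100)), (225, np.int64(95)), (240, np.int64(26)), (245, np.int64(169)), (250, np.int64(701)), (255, np.int64(62))]
[ 0.644 -0.098  0.228] [0.792 0.059 0.259] ((718.5186767578125, -19.169998168945312), (144.2393035888672, 153.58633422851562), 2.1721482276916504) 0.2518875075815603
```

View pics/crop1.png

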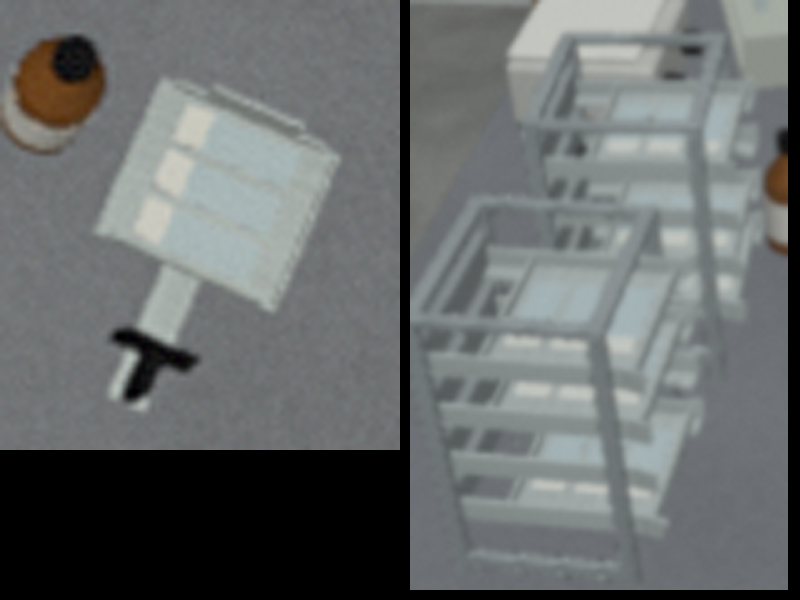

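Tray choice confirmed: silver, black T-shaped fin, upright stop plate on the far edge. The left rack's sheets sit at z ≈ 54, 144 and 189 mm with the top at 238, so it is rack A with the 95 mm level free and its base near 0. I'll go toward the rack first with a tilted tool for a wrist view of the mouth.

```bash
cat >> h.py <<'E'
from scipy.spatial.transform import Rotation as Ro
def tool():
    o=get_obs();q=o["eef_rot"];return o["eef_pos"],Ro.from_quat([q[1],q[2],q[3],q[0]]),o
def down(yaw,pitch=0):  # yaw: deg of 'forward' (tray x); tool x = -forward, tool y = left; pitch>0 tilts tool z towards forward
    y=np.radians(yaw);f=np.array([np.cos(y),np.sin(y),0]);l=np.array([-f[1],f[0],0]);
    return Ro.from_rotvec(-np.radians(pitch)*l)*Ro.from_matrix(np.c_[-f,l,[0,0,-1]])
def togo(p,R):
    p0,R0,o=tool();d=R0.inv().apply(np.array(p)-p0);r=(R0.inv()*R).as_rotvec(degrees=True)
    print("lin",d.round(4),"rot",r.round(2),"rows",max(np.linalg.norm(d)/.05,np.linalg.norm(r)/8.59).round(1))
E
python3 - <<'E'
from h import *
togo([.40,.24,.27],down(-2,30))
t=pickle.load(open("top0.pkl","rb"));P=cloud(t)
hsv=cv2.cvtColor(t["color"],cv2.COLOR_BGR2HSV)
m=np.zeros(hsv.shape[:2],np.uint8);m[160:235,375:435]=(hsv[160:235,375:435,2]>150)
n,l,st,ce=cv2.connectedComponentsWithStats(m);k=1+np.argmax(st[1:,4]);print(st[k],ce[k])
m=(l==k).astype(np.uint8);o=cv2.morphologyEx(m,cv2.MORPH_OPEN,np.ones((15,15)))
v,u=np.where(o);W=plane(t,np.c_[u,v],.012);r=cv2.minAreaRect((W[:,:2]*1000).astype(np.float32));print("sheet",r)
d=np.zeros_like(m);d[205:240,375:410]=hsv[205:240,375:410,2]<45
v,u=np.where(d);W=plane(t,np.c_[u,v],.05)[:,:2];Wm=W.mean(0);print("black",len(u),Wm,cv2.minAreaRect((W*1000).astype(np.float32)))
c=np.array(r[0])/1000;e=c-Wm;print(np.degrees(np.arctan2(e[1],e[0])),np.hypot(*e))
E
```

```text
lin [-0.3374 -0.2277 -0.039 ] rot [ -2.86 -29.92 -10.45] rows 8.2
[ 379  166   49   53 1377] [402.26579521 190.1060276 ]
sheet ((556.2367553710938, -264.4964294433594), (111.24634552001953, 105.53195190429688), 85.91181945800781)
black 85 [ 0.44713115 -0.20637122] ((447.0611877441406, -210.38352966308594), (39.42824172973633, 41.86003875732422), 5.3729705810546875)
-28.04613131248629 0.12362270098165858
```

```bash
python3 -m pendant '[{"linear":[-0.04,-0.027,-0.005],"rotation":[0,-4,-1]},{"linear":[-0.08,-0.055,-0.01],"rotation":[-1,-7,-2]},{"linear":[-0.12,-0.082,-0.015],"rotation":[-1,-11,-4]},{"linear":[-0.16,-0.11,-0.02],"rotation":[-1,-15,-5]},{"linear":[-0.2,-0.135,-0.025],"rotation":[-2,-19,-6]}]' 1 ; python3 -c "
from h import *
togo([.40,.24,.27],down(-2,30))"
```

```text
time: 0.6
eef_pos: [0.2873, 0.3591, 0.256]
eef_rot: [0.167, 0.056, 0.984, -0.002]
contact_force: [2.2, 0.6, 0.2]
opening: 0.0854
lin [-0.1235 -0.1055  0.0265] rot [ -1.06 -10.74  -4.39] rows 3.3
```

```bash
python3 -m pendant '[{"linear":[-0.04,-0.035,0.009],"rotation":[0,-4,-1]},{"linear":[-0.08,-0.07,0.018],"rotation":[-1,-7,-3]},{"linear":[-0.123,-0.105,0.026],"rotation":[-1,-10.7,-4.4]},{"linear":[-0.123,-0.105,0.026],"rotation":[-1,-10.7,-4.4]},{"linear":[-0.123,-0.105,0.026],"rotation":[-1,-10.7,-4.4]}]' ; python3 -c "
from h import *
c=snap('wrist','w1');print(-c['R'].T@c['t'],c['R'][2],c['K'][0],tool()[0])"
```

```text
time: 1.1
eef_pos: [0.4002, 0.239, 0.2705]
eef_rot: [0.258, 0.018, 0.966, -0.005]
contact_force: [-1.0, -0.5, -0.2]
opening: 0.0852
[0.27279096 0.24431936 0.36001476] [ 0.70666289 -0.02794438 -0.70699835] [332.64699716   0.         283.57084471] [0.39960538 0.24000685 0.27031554]
```

View pics/w1.png

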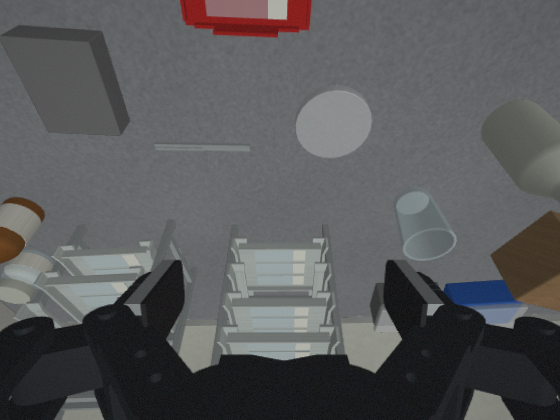

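The wrist view is upside-down (forward is down) and shows the left rack at columns 215–345, rows 225–360. I'll take an enlarged flipped crop of its front.

Run:
```python
from h import *
c=pickle.load(open("w1.pkl","rb"))
a=c["color"][220:366,205:355];a=cv2.resize(a,None,fx=4,fy=4,interpolation=2);cv2.imwrite("pics/w1c.png",a)
P=cloud(c)
for u in (240,262,280,300,318):print(u,[(v,*(P[v,u]*1000).round()) for v in range(226,356,6)])
```

```text
240 [(226, np.float64(669.0), np.float64(158.0), np.float64(-2.0)), (232, np.float64(685.0), np.float64(156.0), np.float64(-3.0)), (238, np.float64(644.0), np.float64(166.0), np.float64(44.0)), (244, np.float64(649.0), np.float64(166.0), np.float64(52.0)), (250, np.float64(650.0), np.float64(167.0), np.float64(62.0)), (256, np.float64(680.0), np.float64(162.0), np.float64(50.0)), (262, np.float64(694.0), np.float64(160.0), np.float64(50.0)), (268, np.float64(650.0), np.float64(170.0), np.float64(93.0)), (274, np.float64(660.0), np.float64(169.0), np.float64(96.0)), (280, np.float64(nan), np.float64(nan), np.float64(nan)), (286, np.float64(692.0), np.float64(164.0), np.float64(95.0)), (292, np.float64(645.0), np.float64(174.0), np.float64(134.0)), (298, np.float64(648.0), np.float64(175.0), np.float64(141.0)), (304, np.float64(649.0), np.float64(175.0), np.float64(148.0)), (310, np.float64(672.0), np.float64(172.0), np.float64(144.0)), (316, np.float64(689.0), np.float64(169.0), np.float64(143.0)), (322, np.float64(706.0), np.float64(167.0), np.float64(144.0)), (328, np.float64(723.0)
[... 5196 characters left out ...]
2, np.float64(649.0), np.float64(274.0), np.float64(134.0)), (298, np.float64(652.0), np.float64(273.0), np.float64(140.0)), (304, np.float64(652.0), np.float64(273.0), np.float64(149.0)), (310, np.float64(676.0), np.float64(274.0), np.float64(143.0)), (316, np.float64(691.0), np.float64(274.0), np.float64(144.0)), (322, np.float64(710.0), np.float64(275.0), np.float64(143.0)), (328, np.float64(728.0), np.float64(276.0), np.float64(144.0)), (334, np.float64(650.0), np.float64(270.0), np.float64(188.0)), (340, np.float64(650.0), np.float64(269.0), np.float64(195.0)), (346, np.float64(680.0), np.float64(271.0), np.float64(189.0)), (352, np.float64(700.0), np.float64(272.0), np.float64(188.0))]
```

View pics/w1c.png

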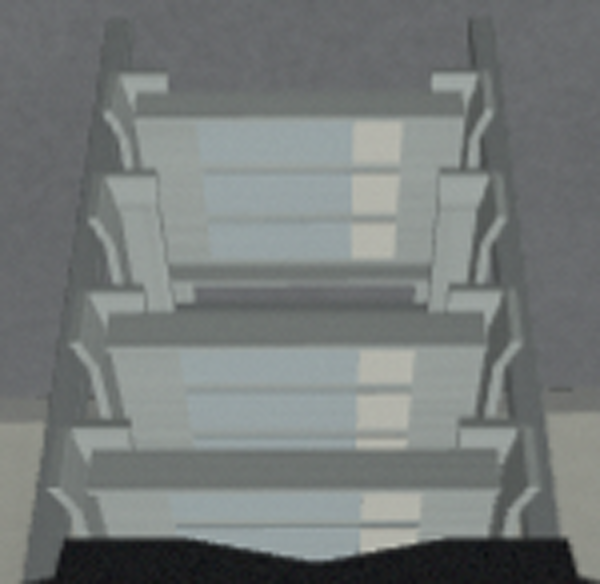

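The crop shows clearly the empty second level: free ledges with inner edges at crop (160,200)–(172,300) and (437,200)–(428,300). That confirms rack A, rails at z ≈ 0.095.

Run:
```python
from h import *
c=pickle.load(open("w1.pkl","rb"));P=cloud(c);g=cv2.cvtColor(c["color"],cv2.COLOR_BGR2GRAY).astype(float)
M=[]
for v in range(273,292,2):
    r=g[v];d=np.gradient(r);a=240+np.argmin(d[240:252]) if 1 else 0;b=307+np.argmax(d[307:320])
    def sub(k):
        y=np.abs(d[k-1:k+2]);return k+(y[2]-y[0])/(2*(2*y[1]-y[0]-y[2])+1e-9)
    L,R=plane(c,[(sub(a),v),(sub(b),v)],.095);M.append([*((L+R)/2)[:2],np.hypot(*(R-L)[:2])]);print(v,a,b,(np.array(M[-1])*1000).round(1))
# front rims of the flush trays: fit x = a + b*y
for z0,v0,v1 in((.145,296,305),(.19,333,342),(.054,240,246)):
    Q=P[v0:v1,245:312].reshape(-1,3);Q=Q[np.isfinite(Q[:,0])&(Q[:,0]<.656)];k=np.polyfit(Q[:,1],Q[:,0],1);print("front",np.degrees(-np.arctan(k[0])),np.polyval(k,.22),len(Q))
for v in(276,280,284,288):print([(P[v,u]*1000).round() for u in (240,242,318,316)])
# post outer faces near the front
```

```text
273 244 315 [661.2 223.6  98.5]
275 244 314 [666.  222.2  97.3]
277 244 314 [671.  222.4  98.5]
279 245 314 [676.  223.   97.6]
281 245 314 [681.1 222.6  98.7]
283 245 314 [686.3 222.4  99.4]
285 245 313 [691.5 221.9  98.8]
287 247 313 [696.9 222.1  96.7]
289 247 313 [702.3 222.   97.1]
291 246 308 [707.6 217.9  92.3]
front -1.7370503103085735 0.649862496118547 469
front -1.8060435468469853 0.6496546062902042 600
front -1.7674364338136586 0.6491891752909112 272
[array([666., 168.,  95.]), array([667., 170.,  95.]), array([670., 277.,  95.]), array([670., 274.,  95.])]
[array([nan, nan, nan]), array([677., 169.,  95.]), array([681., 278.,  95.]), array([680., 275.,  95.])]
[array([687., 165.,  95.]), array([687., 168.,  95.]), array([692., 278.,  94.]), array([691., 275.,  95.])]
[array([698., 164.,  95.]), array([700., 166.,  94.]), array([701., 278.,  96.]), array([702., 275.,  94.])]
```

Rack A: yaw −1.77°, mouth ≈ (0.648, 0.2225, 0.095). The top view gave y 0.221, which agrees to 2 mm. Now to the tray.

```bash
python3 -c "
from h import *
togo([.43,.01,.22],down(-14,0))
togo([.44,-.2,.16],down(-28,0))"
```

```text
lin [-0.0085 -0.2287  0.0632] rot [ 3.05 29.84 11.6 ] rows 4.7
lin [ 0.006  -0.4381  0.1242] rot [ 6.71 29.44 25.28] rows 9.1
```

```bash
python3 -m pendant '[{"linear":[-0.002,-0.045,0.012],"rotation":[1,6,2]},{"linear":[-0.004,-0.09,0.025],"rotation":[1,12,5]},{"linear":[-0.006,-0.135,0.038],"rotation":[2,18,7]},{"linear":[-0.008,-0.18,0.05],"rotation":[2,24,9]},{"linear":[-0.0085,-0.2287,0.063],"rotation":[3,29.8,11.6]}]' ; python3 -c "
from h import *
togo([.44,-.2,.16],down(-28,0))"
```

```text
time: 1.65
eef_pos: [0.4298, 0.0099, 0.2204]
eef_rot: [-0.001, 0.122, 0.993, 0.001]
contact_force: [1.2, 1.1, 0.5]
opening: 0.0852
lin [-0.0607 -0.2013  0.0597] rot [ 0.11 -0.19 14.03] rows 4.4
```

```bash
python3 -m pendant '[{"linear":[-0.013,-0.043,0.013],"rotation":[0,0,3]},{"linear":[-0.026,-0.086,0.026],"rotation":[0,0,6]},{"linear":[-0.039,-0.13,0.039],"rotation":[0,0,9]},{"linear":[-0.0607,-0.2013,0.06],"rotation":[0,0,14]},{"linear":[-0.0607,-0.2013,0.06],"rotation":[0,0,14]}]' ; python3 -m pendant '[{"linear":[0,0,0],"rotation":[0,0,0]}]'; python3 -c "
from h import *
c=snap('wrist','w2');print(-c['R'].T@c['t'],c['R'][2],tool()[0])"
```

```text
time: 2.15
eef_pos: [0.4398, -0.2015, 0.1582]
eef_rot: [-0.003, 0.243, 0.97, 0.001]
contact_force: [0.5, 1.4, 0.4]
opening: 0.0855
time: 2.25
eef_pos: [0.4396, -0.2027, 0.1568]
eef_rot: [-0.004, 0.244, 0.97, 0.001]
contact_force: [0.5, 0.9, -0.7]
opening: 0.0852
[ 0.38341901 -0.17202696  0.29858123] [ 0.22149424 -0.11915629 -0.96785437] [ 0.43967847 -0.20146717  0.15708289]
```

View pics/w2.png

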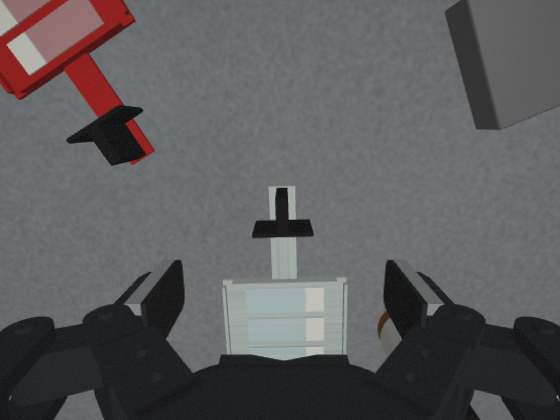

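Silver tray with black fin, T-bar at (282,225), fin tip at (282,188); the red look-alike's fin is at (105,130).

Run:
```python
from h import *
c=pickle.load(open("w2.pkl","rb"));P=cloud(c)
hsv=cv2.cvtColor(c["color"],cv2.COLOR_BGR2HSV)
m=(hsv[...,2]<50)&(np.arange(560)>240)&(np.arange(560)<325);m[:180]=0;m[245:]=0
v,u=np.where(m);print(u.min(),u.max(),v.min(),v.max())
Q=P[m];Q=Q[np.isfinite(Q[:,0])];print("heights",np.histogram(Q[:,2],[0,.01,.02,.03,.04,.045,.048,.051,.054,.06]))
T=Q[(Q[:,2]>.045)];
# axis from sheet edge: strip + sheet sides
for row in (192,200,208,214):
    x=np.where(m[row])[0];W=plane(c,[(x.min()-.5,row),(x.max()+.5,row)],.05);print(row,x.min(),x.max(),W.round(4)[:,:2].tolist(),np.hypot(*(W[1]-W[0])[:2]).round(4))
S=[]
for row in range(188,217):
    x=np.where(m[row])[0]
    if len(x) and x.max()-x.min()<20:S.append(plane(c,[((x.min()+x.max())/2,row)],.05)[0,:2])
S=np.array(S);d=np.linalg.svd(S-S.mean(0))[2][0];print("fin axis",np.degrees(np.arctan2(d[1],d[0])),S[0],S[-1])
# T-bar
col=[u[v==r] for r in range(180,245)];print([(r+180,len(x)) for r,x in enumerate(col) if len(x)])
x=u[(v>=219)&(v<=222)];print("bar",plane(c,[(x.min(),220),(x.max(),220)],.044))
# front sheet edge
g=hsv[...,2].astype(float)
E=[]
for uu in list(range(235,268,3))+list(range(302,338,3)):
    r=265+np.argmax(np.abs(np.gradient(g[265:290,uu])));E.append(plane(c,[(uu,r)],.012)[0,:2])
E=np.array(E);k=np.polyfit(E[:,1],E[:,0],1);print("edge yaw",np.degrees(-np.arctan(k[0])))
i=lambda r:plane(c,[(282,r)],.05)[0]
W=plane(c,[(np.where(m[188])[0].mean() if m[188].any() else 282,v.min()-.5)],.05);print("front end of fin",W)
print("tool yaw",np.degrees(np.arctan2(*tool()[1].apply([-1,0,0])[1::-1])))
```

```text
252 312 188 237
heights (array([ 45, 149, 165, 204, 277,  87, 381,   0,   0]), array([0.   , 0.01 , 0.02 , 0.03 , 0.04 , 0.045, 0.048, 0.051, 0.054,
       0.06 ]))
192 277 286 [[0.4253, -0.2007], [0.4289, -0.194]] 0.0076
200 276 287 [[0.4304, -0.2043], [0.4348, -0.1962]] 0.0092
208 276 287 [[0.436, -0.2074], [0.4403, -0.1992]] 0.0093
214 276 287 [[0.4402, -0.2097], [0.4446, -0.2015]] 0.0093
fin axis -28.21046055110077 [ 0.42455653 -0.19551799] [ 0.44379286 -0.20632831]
[(188, 9), (189, 10), (190, 10), (191, 10), (192, 10), (193, 11), (194, 11), (195, 11), (196, 12), (197, 12), (198, 12), (199, 12), (200, 12), (201, 12), (202, 12), (203, 12), (204, 12), (205, 12), (206, 12), (207, 12), (208, 12), (209, 12), (210, 12), (211, 12), (212, 12), (213, 12), (214, 12), (215, 12), (216, 12), (217, 12), (218, 12), (219, 12), (220, 34), (221, 54), (222, 54), (223, 55), (224, 56), (225, 56), (226, 56), (227, 58), (228, 58), (229, 58), (230, 59), (231, 60), (232, 60), (233, 60), (234, 60), (235, 61), (236, 40), (237, 2)]
bar [[ 0.43854132 -0.22662506  0.044     ]
 [ 0.45853652 -0.18942485  0.044     ]]
edge yaw -26.59512139919588
front end of fin [[ 0.4242174  -0.19533517  0.05      ]]
tool yaw -28.253002293557223
```

Run:
```python
from h import *
c=pickle.load(open("w2.pkl","rb"));P=cloud(c)
hsv=cv2.cvtColor(c["color"],cv2.COLOR_BGR2HSV)
m=(hsv[...,2]<50)&(np.arange(560)>240)&(np.arange(560)<325);m[:180]=0;m[245:]=0
y=np.radians(-28.2);f=np.array([np.cos(y),np.sin(y)]);l=np.array([-f[1],f[0]])
Q=P[m&np.isfinite(P[...,0])]
T=Q[Q[:,2]>.0465];a=T[:,:2]@f;b=T[:,:2]@l
print("top f",np.percentile(a,[1,50,99]),"l",np.percentile(b,[1,50,99]))
B=Q[(Q[:,2]<.040)&(abs(Q[:,:2]@l-np.median(b))>.01)];print("bar face f",np.percentile(B[:,:2]@f,[5,50,95]),"l",np.percentile(B[:,:2]@l,[0,100]),len(B))
F=Q[(Q[:,2]<.040)&(abs(Q[:,:2]@l-np.median(b))<.004)];print("front face f",np.percentile(F[:,:2]@f,[5,50,95]))
F0=(np.percentile(B[:,:2]@f,50)-.015);cen=F0*f+np.median(b)*l;print("cen from bar",cen,"tool f,l",tool()[0][:2]@f,tool()[0][:2]@l)
```

```text
top f [0.47423574 0.48906286 0.50391697] l [0.02350934 0.02824226 0.03296729]
bar face f [0.50344385 0.50421318 0.50498839] l [0.00390378 0.05267305] 371
front face f [0.47406225 0.47426031 0.47440997]
cen from bar [ 0.44449116 -0.20628807] tool f,l 0.48269362059216836 0.03021668170214417
```

```bash
python3 -c "
from h import *
togo([.4450,-.2064,.012],down(-28.2,0))"
```

```text
lin [-0.0083 -0.0019  0.145 ] rot [ 0.04 -0.49 -0.05] rows 2.9
```

```bash
python3 -m pendant '[{"linear":[-0.008,-0.002,0.035],"rotation":[0,-0.5,0]},{"linear":[-0.0083,-0.0019,0.07],"rotation":[0,-0.5,0]},{"linear":[-0.0083,-0.0019,0.105],"rotation":[0,-0.5,0]},{"linear":[-0.0083,-0.0019,0.135],"rotation":[0,-0.5,0]},{"linear":[-0.0083,-0.0019,0.145],"rotation":[0,-0.5,0]}]' 1 && python3 -m pendant '[{"linear":[0,0,0],"rotation":[0,0,0]}]'; python3 -c "
from h import *
togo([.4450,-.2064,.012],down(-28.2,0))"
```

```text
time: 2.8
eef_pos: [0.4443, -0.204, 0.0098]
eef_rot: [-0.002, 0.243, 0.97, 0.001]
contact_force: [0.9, 0.3, 1.7]
opening: 0.0854
time: 2.9
eef_pos: [0.4444, -0.2028, 0.0094]
eef_rot: [-0.003, 0.242, 0.97, 0.001]
contact_force: [-0.3, -0.6, 1.7]
opening: 0.0854
lin [-0.0022 -0.0029 -0.0026] rot [ 0.05 -0.33  0.15] rows 0.1
```

```bash
python3 -m pendant '[{"linear":[-0.002,-0.003,-0.003],"rotation":[0,-0.3,0]},{"linear":[-0.002,-0.003,-0.003],"rotation":[0,-0.3,0]}]' ; python3 -c "
from h import *
togo([.4450,-.2064,.012],down(-28.2,0))"
```

```text
time: 3.1
eef_pos: [0.4458, -0.2067, 0.0142]
eef_rot: [0.001, 0.242, 0.97, 0.0]
contact_force: [0.1, 0.3, -0.0]
opening: 0.0854
lin [ 0.0009 -0.0001  0.0022] rot [0.04 0.13 0.18] rows 0.0
```

```bash
for i in 1; do python3 -m pendant '[{"linear":[0,0,0.002],"rotation":[0,0,0]},{"linear":[0,0,0.002],"rotation":[0,0,0]},{"linear":[0,0,0.002],"rotation":[0,0,0]},{"linear":[0,0,0.002],"rotation":[0,0,0]},{"linear":[0,0,0.002],"rotation":[0,0,0]}]' 0 110; done; python3 -m pendant '[{"linear":[0,0,0],"rotation":[0,0,0]},{"linear":[0,0,0],"rotation":[0,0,0]},{"linear":[0,0,0],"rotation":[0,0,0]}]'
```

```text
time: 3.6
eef_pos: [0.4458, -0.2068, 0.0122]
eef_rot: [0.001, 0.242, 0.97, 0.0]
contact_force: [-0.5, -0.1, -0.1]
opening: 0.0124
time: 3.9
eef_pos: [0.446, -0.2069, 0.0124]
eef_rot: [0.001, 0.242, 0.97, 0.0]
contact_force: [0.4, 1.6, 3.9]
opening: 0.0087
```

```bash
python3 -m pendant '[{"linear":[0,0,-0.01],"rotation":[0,0,0]},{"linear":[0,0,-0.03],"rotation":[0,0,0]},{"linear":[0,0,-0.06],"rotation":[0,0,0]},{"linear":[0,0,-0.1],"rotation":[0,0,0]},{"linear":[0,0,-0.14],"rotation":[0,0,0]}]' && python3 -m pendant '[{"linear":[0,0,-0.02],"rotation":[0,0,0]},{"linear":[0,0,-0.02],"rotation":[0,0,0]}]'; python3 -c "
from h import *
c=snap('wrist','w3')
togo([.36,-.10,.18],down(-18,0));togo([.36,.08,.18],down(-5,0));togo([.38,.23,.14],down(-1.8,0))
P=cloud(c);
for u in(235,250,310,335):print([(P[v,u]*1000).round() for v in (285,310,335)])
"
```

```text
time: 4.4
eef_pos: [0.4449, -0.2064, 0.154]
eef_rot: [0.001, 0.242, 0.97, 0.0]
contact_force: [0.8, -0.8, -1.7]
opening: 0.0086
time: 4.6
eef_pos: [0.4457, -0.2069, 0.1772]
eef_rot: [0.003, 0.242, 0.97, -0.0]
contact_force: [-0.3, -0.2, -2.4]
opening: 0.0088
lin [ 0.125   0.054  -0.0054] rot [  0.02   0.18 -10.03] rows 2.7
lin [ 0.2096  0.2129 -0.0056] rot [  0.     0.19 -23.03] rows 6.0
lin [0.2626 0.3547 0.0343] rot [ -0.     0.19 -26.23] rows 8.9
[array([ 428., -215.,  217.]), array([ 429., -214.,  231.]), array([ 426., -209.,  250.])]
[array([ 429., -210.,  218.]), array([ 430., -209.,  232.]), array([ 427., -206.,  250.])]
[array([ 439., -193.,  217.]), array([ 439., -194.,  232.]), array([ 437., -194.,  245.])]
[array([ 564., -207.,   -2.]), array([ 442., -188.,  232.]), array([ 436., -188.,  250.])]
```

View pics/w3.png

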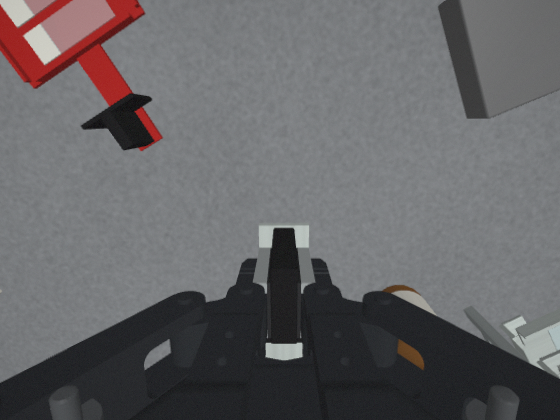

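The tray is held: fin at (284,290) between the fingers, strip at (284,237). Fingers hide the sheet, so I'll check tray level and pose with the top and side cameras.

```bash
python3 -m pendant '[{"linear":[0.025,0.01,-0.001],"rotation":[0,0,-2]},{"linear":[0.06,0.025,-0.003],"rotation":[0,0,-5]},{"linear":[0.1,0.045,-0.005],"rotation":[0,0,-8]},{"linear":[0.125,0.07,-0.0055],"rotation":[0,0,-11]},{"linear":[0.145,0.1,-0.0055],"rotation":[0,0,-14]}]' && python3 -c "
from h import *
togo([.36,.08,.18],down(-5,0));togo([.38,.2225,.14],down(-1.8,0))"
```

```text
time: 5.15
eef_pos: [0.3621, -0.0489, 0.1787]
eef_rot: [0.0, 0.122, 0.993, -0.0]
contact_force: [0.8, 0.0, -2.6]
opening: 0.0083
lin [ 0.0332  0.1246 -0.0013] rot [-0.01  0.04 -8.97] rows 2.6
lin [0.0482 0.2677 0.0387] rot [ -0.02   0.04 -12.17] rows 5.5
```

```bash
python3 -m pendant '[{"linear":[0.012,0.045,0],"rotation":[0,0,-2]},{"linear":[0.025,0.09,0],"rotation":[0,0,-4]},{"linear":[0.035,0.135,0.005],"rotation":[0,0,-6]},{"linear":[0.04,0.18,0.015],"rotation":[0,0,-8]},{"linear":[0.044,0.225,0.025],"rotation":[0,0,-10]}]' && python3 -m pendant '[{"linear":[0.004,0.025,0.01],"rotation":[0,0,-1.2]},{"linear":[0.004,0.043,0.013],"rotation":[0,0,-2.2]},{"linear":[0.004,0.043,0.013],"rotation":[0,0,-2.2]},{"linear":[0.004,0.043,0.013],"rotation":[0,0,-2.2]}]'
python3 - <<'E'
from h import *
c=snap('top','top1');s=snap('side','side1');p,R,o=tool();print(p,R.apply([-1,0,0]),o['contact_force'])
for cc,n in((c,'top'),(s,'side')):
    P=cloud(cc);hsv=cv2.cvtColor(cc["color"],cv2.COLOR_BGR2HSV)
    X=P[...,0];Y=P[...,1];Z=P[...,2]
    m=(Z>.09)&(Z<.165)&(X>.43)&(X<.6)&(Y>.13)&(Y<.31)
    Q=P[m];print(n,len(Q),Q.min(0),Q.max(0))
    A=np.c_[Q[:,:2]-[.5,.222],np.ones(len(Q))];w=np.ones(len(Q),bool)
    for _ in range(6):
        k=np.linalg.lstsq(A[w],Q[w,2],rcond=None)[0];w=abs(A@k-Q[:,2])<.004
    print(" plane slope x,y,z0",k,w.sum());r=cv2.minAreaRect((Q[w,:2]*1000).astype(np.float32));print(r)
E
```

```text
time: 5.65
eef_pos: [0.3727, 0.1818, 0.1521]
eef_rot: [-0.001, 0.034, 0.999, -0.001]
contact_force: [0.6, -1.3, -1.0]
opening: 0.0087
time: 6.05
eef_pos: [0.3709, 0.2246, 0.1379]
eef_rot: [-0.002, 0.014, 1.0, -0.001]
contact_force: [-0.3, -0.1, -2.2]
opening: 0.0087
[0.37139699 0.22421281 0.13869608] [ 0.99954498 -0.03010608 -0.00186097] [ 0.25534862  0.92964524 -1.98090303]
top 1462 [0.44081236 0.15782469 0.11843767] [0.55422264 0.27942667 0.15650582]
 plane slope x,y,z0 [-0.00264951 -0.0010938   0.12885618] 1212
((497.68695068359375, 219.80084228515625), (120.20869445800781, 109.86910247802734), 87.5233154296875)
side 1461 [0.43016798 0.1563396  0.12326729] [0.5563751  0.28669929 0.15599612]
 plane slope x,y,z0 [-0.00354509 -0.00226192  0.13050426] 1251
((491.8680725097656, 220.63055419921875), (127.04617309570312, 124.00682830810547), 87.41394805908203)
```

View pics/top1.png

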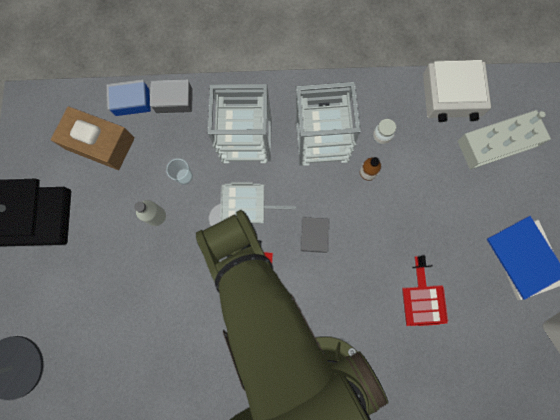

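The top view shows the held tray at (243,203) in front of the left rack; it is level (slope < 0.004 rad), 110×120 as expected. I'll refine the rack axis in the same cameras.

Run:
```python
from h import *
y=np.radians(-1.77);f=np.array([np.cos(y),np.sin(y)]);l=np.array([-f[1],f[0]]);o=np.array([.65,.2225])
for n in("top1","side1"):
    c=pickle.load(open(n+".pkl","rb"));P=cloud(c);Q=P[np.isfinite(P[...,0])]
    Q=Q[(Q[:,0]>.62)&(Q[:,0]<.83)&(Q[:,1]>.12)&(Q[:,1]<.31)&(Q[:,2]>.2)]
    T=Q[Q[:,2]>.232];a=(T[:,:2]-o)@f;b=(T[:,:2]-o)@l
    s=(a>.02)&(a<.12)
    print(n,"f",np.percentile(a,[1,99]),"l",np.percentile(b[s],[2,98]),"inner edges",b[s&(b<0)].max(),b[s&(b>0)].min(),np.median(T[:,2]))
    T=cloud(c);T=T[np.isfinite(T[...,0])];T=T[(T[:,2]>.118)&(T[:,2]<.14)&(T[:,0]>.445)&(T[:,0]<.56)&(abs(T[:,1]-.22)<.075)]
    a=(T[:,:2]-o)@f;b=(T[:,:2]-o)@l;print("  tray f",np.percentile(a,[1,99]),"l",np.percentile(b,[1,99]),"med z",np.median(T[:,2]))
p,R,_=tool();print("tcp f,l",(p[:2]-o)@f,(p[:2]-o)@l)
```

```text
top1 f [0.01218724 0.15466378] l [-0.07823422  0.07586172] inner edges -0.002334392882630259 0.0002612521760997534 0.23778406612843608
  tray f [-0.20001472 -0.09831359] l [-0.06670989  0.05086975] med z 0.12895500795697312
side1 f [0.01180831 0.15376216] l [-0.07806194  0.07902695] inner edges -0.004066474741862232 0.000792875216073533 0.23835448786053037
  tray f [-0.20426387 -0.09714021] l [-0.06709821  0.05466017] med z 0.13067894834082205
tcp f,l -0.278522984335728 -0.006893337061135188
```

All three views agree: the tray needs +6.8 mm sideways. I'll line up just in front of the mouth.

```bash
cat >> h.py <<'E'
ya=np.radians(-1.77);F=np.array([np.cos(ya),np.sin(ya)]);L=np.array([-F[1],F[0]]);O=np.array([.65,.2224])
def rk(f,l,z):
    p=O+f*F+l*L;return [p[0],p[1],z]
def st():
    p,R,o=tool();print("f %.4f l %.4f z %.4f"%((p[:2]-O)@F,(p[:2]-O)@L,p[2]),"yaw",(np.degrees(np.arctan2(*R.apply([-1,0,0])[1::-1]))+1.77).round(2),"tz",R.apply([0,0,1]).round(4),"Ff %.1f Fl %.1f Fz %.1f"%(o["contact_force"][:2]@F,o["contact_force"][:2]@L,o["contact_force"][2]),o["time"])
E
python3 -c "
from h import *
st();togo(rk(-.21,0,.1095),down(-1.77,0))"
```

```text
f -0.2785 l -0.0068 z 0.1387 yaw 0.04 tz [-0.0019 -0.0015 -1.    ] Ff 0.2 Fl 0.9 Fz -2.0 6.15
lin [-0.0686  0.0068  0.0291] rot [-0.09 -0.11  0.04] rows 1.5
```

```bash
python3 -m pendant '[{"linear":[-0.01,0.003,0.01],"rotation":[0,0,0]},{"linear":[-0.03,0.0068,0.02],"rotation":[0,0,0]},{"linear":[-0.055,0.0068,0.0291],"rotation":[0,0,0]},{"linear":[-0.0686,0.0068,0.0291],"rotation":[0,0,0]},{"linear":[-0.0686,0.0068,0.0291],"rotation":[0,0,0]}]' && python3 -m pendant '[{"linear":[0,0,0],"rotation":[0,0,0]},{"linear":[0,0,0],"rotation":[0,0,0]}]'
python3 - <<'E'
from h import *
st();togo(rk(-.21,0,.1095),down(-1.77,0))
c=snap("top","top2");s=snap("side","side2")
for c in(c,s):
    T=cloud(c);T=T[np.isfinite(T[...,0])];T=T[(T[:,2]>.09)&(T[:,2]<.112)&(T[:,0]>.515)&(T[:,0]<.62)&(abs(T[:,1]-.22)<.075)]
    a=(T[:,:2]-O)@F;b=(T[:,:2]-O)@L;print("  tray f",np.percentile(a,[1,99]),"l",np.percentile(b,[1,99]),"med z",np.median(T[:,2]),np.linalg.lstsq(np.c_[a-a.mean(),b-b.mean(),a*0+1],T[:,2],rcond=None)[0])
a=cv2.resize(s["color"][170:300,140:260],None,fx=4.5,fy=4.5,interpolation=2);cv2.imwrite("pics/side2c.png",a)
E
```

```text
time: 6.65
eef_pos: [0.4412, 0.2278, 0.1092]
eef_rot: [-0.001, 0.016, 1.0, -0.001]
contact_force: [-0.5, -0.7, -1.4]
opening: 0.0086
time: 6.85
eef_pos: [0.4408, 0.2274, 0.1094]
eef_rot: [-0.001, 0.017, 1.0, -0.001]
contact_force: [0.2, 0.7, -2.7]
opening: 0.0089
f -0.2093 l -0.0015 z 0.1094 yaw -0.12 tz [-0.002  -0.0016 -1.    ] Ff 0.2 Fl 0.7 Fz -2.7 6.85
lin [ 0.0007  0.0015 -0.0001] rot [-0.1  -0.11 -0.12] rows 0.0
  tray f [-0.12986459 -0.03027913] l [-0.0634766   0.05558672] med z 0.1006821710645612 [-0.00659591 -0.00509627  0.10079303]
  tray f [-0.13480478 -0.03076613] l [-0.06173034  0.06046684] med z 0.10168602098376096 [-0.01133397 -0.00505692  0.10196404]
```

View pics/side2c.png

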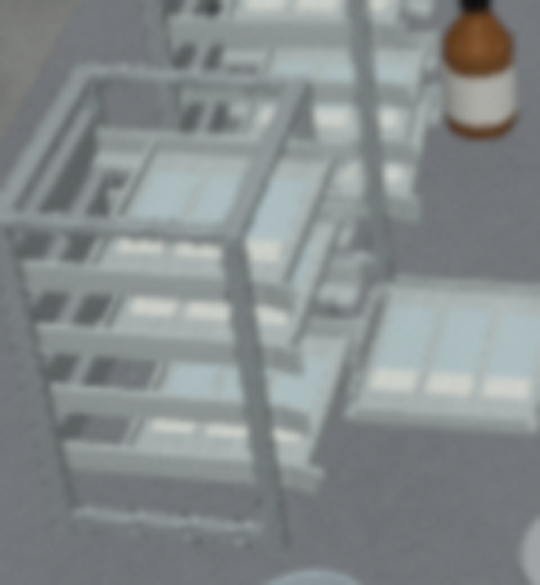

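The tray is square in front of the empty level (crop (440,350), rack mouth at (330,330)). It needs about +1.8 mm left and slightly higher. Entering slowly.

```bash
python3 -m pendant '[{"linear":[0,0.0018,-0.001],"rotation":[0,-0.2,0]},{"linear":[-0.01,0.0018,-0.0015],"rotation":[0,-0.4,0]},{"linear":[-0.02,0.0018,-0.0015],"rotation":[0,-0.4,0]},{"linear":[-0.03,0.0018,-0.0015],"rotation":[0,-0.4,0]},{"linear":[-0.035,0.0018,-0.0015],"rotation":[0,-0.4,0]}]' && python3 -m pendant '[{"linear":[0,0,0],"rotation":[0,0,0]}]'
python3 - <<'E'
from h import *
st()
E
```

```text
time: 7.45
eef_pos: [0.4771, 0.2282, 0.1108]
eef_rot: [0.003, 0.016, 1.0, -0.001]
contact_force: [-0.1, -1.0, -2.5]
opening: 0.0087
time: 7.55
eef_pos: [0.4777, 0.2281, 0.1105]
eef_rot: [0.003, 0.017, 1.0, -0.001]
contact_force: [0.3, -0.5, -3.1]
opening: 0.0086
f -0.1724 l 0.0003 z 0.1105 yaw -0.15 tz [ 0.0051 -0.0018 -1.    ] Ff 0.3 Fl -0.5 Fz -3.1 7.55
```

```bash
python3 -m pendant '[{"linear":[-0.006,0,0],"rotation":[0,0,0]},{"linear":[-0.012,0,0],"rotation":[0,0,0]},{"linear":[-0.018,0,0],"rotation":[0,0,0]},{"linear":[-0.024,0,0],"rotation":[0,0,0]},{"linear":[-0.03,0,0],"rotation":[0,0,0]}]' && python3 -m pendant '[{"linear":[0,0,0],"rotation":[0,0,0]}]'
python3 - <<'E'
from h import *
st()
c=snap("top","top3");s=snap("side","side3")
for c in(c,s):
    T=cloud(c);T=T[np.isfinite(T[...,0])];T=T[(T[:,2]>.09)&(T[:,2]<.112)&(T[:,0]>.545)&(T[:,0]<.63)&(abs(T[:,1]-.22)<.075)]
    a=(T[:,:2]-O)@F;b=(T[:,:2]-O)@L;print("  tray f",np.percentile(a,[1,99]),"l",np.percentile(b,[1,99]),"med z",np.median(T[:,2]),np.linalg.lstsq(np.c_[a-a.mean(),b-b.mean(),a*0+1],T[:,2],rcond=None)[0])
E
```

```text
time: 8.05
eef_pos: [0.5082, 0.2271, 0.1107]
eef_rot: [0.003, 0.017, 1.0, -0.001]
contact_force: [0.0, 0.4, -3.0]
opening: 0.0087
time: 8.15
eef_pos: [0.5088, 0.227, 0.1106]
eef_rot: [0.003, 0.017, 1.0, -0.001]
contact_force: [0.1, -0.6, -2.2]
opening: 0.0087
f -0.1412 l 0.0002 z 0.1106 yaw -0.16 tz [ 0.0054 -0.0018 -1.    ] Ff 0.1 Fl -0.6 Fz -2.2 8.15
  tray f [-0.06914031 -0.01944566] l [-0.06210099  0.05588893] med z 0.10300387365872059 [-0.0131396   0.00467935  0.10308304]
  tray f [-0.10183285 -0.02067502] l [-0.06076091  0.06136367] med z 0.10351359803165745 [ 0.01858394 -0.00337282  0.10371621]
```

```bash
python3 -m pendant '[{"linear":[-0.007,0,0],"rotation":[0,0,0]},{"linear":[-0.014,0,0],"rotation":[0,0,0]},{"linear":[-0.021,0,0],"rotation":[0,0,0]},{"linear":[-0.028,0,0],"rotation":[0,0,0]},{"linear":[-0.035,0,0],"rotation":[0,0,0]}]' && python3 -m pendant '[{"linear":[0,0,0.0003],"rotation":[0,0,0]},{"linear":[0,0,0.0006],"rotation":[0,0,0]},{"linear":[0,0,0.001],"rotation":[0,0,0]}]' && python3 -c "
from h import *
st()"; python3 -m pendant '[{"linear":[0,0,0.0003],"rotation":[0,0,0]},{"linear":[0,0,0.0006],"rotation":[0,0,0]},{"linear":[0,0,0.001],"rotation":[0,0,0]}]' && python3 -c "
from h import *
st()"
```

```text
time: 8.75
eef_pos: [0.5438, 0.2257, 0.1107]
eef_rot: [0.002, 0.017, 1.0, -0.001]
contact_force: [-0.2, 0.3, -1.3]
opening: 0.009
time: 9.05
eef_pos: [0.5436, 0.2258, 0.1095]
eef_rot: [0.002, 0.017, 1.0, -0.001]
contact_force: [-0.6, -1.2, -1.2]
opening: 0.0088
f -0.1064 l 0.0001 z 0.1095 yaw -0.15 tz [ 0.0046 -0.002  -1.    ] Ff -0.6 Fl -1.2 Fz -1.2 9.05
time: 9.35
eef_pos: [0.5436, 0.2258, 0.1086]
eef_rot: [0.002, 0.017, 1.0, -0.001]
contact_force: [-0.4, -0.4, -2.0]
opening: 0.0086
f -0.1065 l 0.0001 z 0.1086 yaw -0.15 tz [ 0.0047 -0.0019 -1.    ] Ff -0.4 Fl -0.4 Fz -2.0 9.35
```

```bash
for i in 1 2; do python3 -m pendant '[{"linear":[0,0,0.0005],"rotation":[0,0,0]},{"linear":[0,0,0.0008],"rotation":[0,0,0]},{"linear":[0,0,0.0008],"rotation":[0,0,0]}]' >/dev/null; python3 -c "
from h import *
st()"; done
```

```text
f -0.1064 l 0.0001 z 0.1079 yaw -0.15 tz [ 0.0049 -0.0019 -1.    ] Ff -1.7 Fl -0.3 Fz 0.1 9.65
f -0.1063 l 0.0002 z 0.1074 yaw -0.15 tz [ 0.0054 -0.0016 -1.    ] Ff -2.7 Fl -0.5 Fz 3.2 9.95
```

Contact with the rails felt at TCP z ≈ 0.1078. I'll ease up slightly and slide on in small steps, watching the force.

```bash
python3 -m pendant '[{"linear":[-0.002,0,-0.0003],"rotation":[0,0,0]},{"linear":[-0.004,0,-0.0003],"rotation":[0,0,0]},{"linear":[-0.006,0,-0.0003],"rotation":[0,0,0]},{"linear":[-0.008,0,-0.0003],"rotation":[0,0,0]},{"linear":[-0.01,0,-0.0003],"rotation":[0,0,0]}]' >/dev/null; python3 -c "
from h import *
st()"; python3 -m pendant '[{"linear":[-0.001,0,0],"rotation":[0,0,0]},{"linear":[-0.002,0,0],"rotation":[0,0,0]},{"linear":[-0.003,0,0],"rotation":[0,0,0]}]' >/dev/null; python3 -c "
from h import *
st()"
```

```text
f -0.0961 l 0.0002 z 0.1077 yaw -0.15 tz [ 0.0054 -0.0017 -1.    ] Ff -1.9 Fl -0.3 Fz 1.2 10.45
f -0.0931 l 0.0002 z 0.1078 yaw -0.15 tz [ 0.0054 -0.0016 -1.    ] Ff -1.9 Fl 0.4 Fz 1.3 10.75
```

```bash
cat > ck.py <<'E'
from h import *
st();f=tool()[2]["contact_force"][:2]@F
raise SystemExit(1 if f<-4.5 else 0)
E
python3 -m pendant '[{"linear":[-0.001,0,0],"rotation":[0,0,0]},{"linear":[-0.002,0,0],"rotation":[0,0,0]}]' >/dev/null; python3 ck.py && python3 -m pendant '[{"linear":[-0.001,0,0],"rotation":[0,0,0]},{"linear":[-0.002,0,0],"rotation":[0,0,0]}]' >/dev/null; python3 ck.py && python3 -m pendant '[{"linear":[-0.001,0,0],"rotation":[0,0,0]},{"linear":[-0.002,0,0],"rotation":[0,0,0]}]' >/dev/null; python3 ck.py && python3 -m pendant '[{"linear":[-0.001,0,0],"rotation":[0,0,0]},{"linear":[-0.002,0,0],"rotation":[0,0,0]}]' >/dev/null; python3 ck.py
```

```text
f -0.0910 l 0.0002 z 0.1078 yaw -0.15 tz [ 0.0053 -0.0016 -1.    ] Ff -2.4 Fl 0.1 Fz 1.2 10.95
f -0.0889 l 0.0002 z 0.1078 yaw -0.15 tz [ 0.0054 -0.0016 -1.    ] Ff -1.6 Fl 0.2 Fz 1.3 11.15
f -0.0868 l 0.0002 z 0.1078 yaw -0.15 tz [ 0.0054 -0.0016 -1.    ] Ff -1.9 Fl 0.5 Fz 1.4 11.35
f -0.0848 l 0.0002 z 0.1078 yaw -0.15 tz [ 0.0053 -0.0016 -1.    ] Ff -2.6 Fl 0.6 Fz 1.7 11.55
```

```bash
python3 -m pendant '[{"linear":[-0.001,0,0],"rotation":[0,0,0]},{"linear":[-0.002,0,0],"rotation":[0,0,0]}]' >/dev/null; python3 ck.py && python3 -m pendant '[{"linear":[-0.001,0,0],"rotation":[0,0,0]},{"linear":[-0.002,0,0],"rotation":[0,0,0]}]' >/dev/null; python3 ck.py && python3 -m pendant '[{"linear":[-0.001,0,0],"rotation":[0,0,0]},{"linear":[-0.002,0,0],"rotation":[0,0,0]}]' >/dev/null; python3 ck.py && python3 -m pendant '[{"linear":[-0.001,0,0],"rotation":[0,0,0]},{"linear":[-0.002,0,0],"rotation":[0,0,0]}]' >/dev/null; python3 ck.py
```

```text
f -0.0827 l 0.0002 z 0.1078 yaw -0.15 tz [ 0.0053 -0.0016 -1.    ] Ff -1.7 Fl -0.1 Fz 1.2 11.75
f -0.0806 l 0.0002 z 0.1078 yaw -0.14 tz [ 0.0053 -0.0016 -1.    ] Ff -2.7 Fl 0.4 Fz 2.0 11.95
f -0.0785 l 0.0002 z 0.1078 yaw -0.15 tz [ 0.0053 -0.0016 -1.    ] Ff -2.2 Fl -0.1 Fz 1.3 12.15
f -0.0764 l 0.0002 z 0.1079 yaw -0.15 tz [ 0.0053 -0.0016 -1.    ] Ff -2.0 Fl 0.2 Fz 2.5 12.35
```

```bash
python3 -m pendant '[{"linear":[-0.001,0,0],"rotation":[0,0,0]},{"linear":[-0.002,0,0],"rotation":[0,0,0]}]' >/dev/null; python3 ck.py && python3 -m pendant '[{"linear":[-0.001,0,0],"rotation":[0,0,0]},{"linear":[-0.002,0,0],"rotation":[0,0,0]}]' >/dev/null; python3 ck.py && python3 -m pendant '[{"linear":[-0.001,0,0],"rotation":[0,0,0]},{"linear":[-0.002,0,0],"rotation":[0,0,0]}]' >/dev/null; python3 ck.py && python3 -m pendant '[{"linear":[-0.001,0,0],"rotation":[0,0,0]},{"linear":[-0.002,0,0],"rotation":[0,0,0]}]' >/dev/null; python3 ck.py
```

```text
f -0.0746 l 0.0002 z 0.1079 yaw -0.15 tz [ 0.0046 -0.0016 -1.    ] Ff -7.8 Fl -0.8 Fz 4.1 12.55
f -0.0746 l 0.0002 z 0.1079 yaw -0.15 tz [ 0.0046 -0.0016 -1.    ] Ff -7.8 Fl -0.8 Fz 4.1 12.55
f -0.0746 l 0.0002 z 0.1079 yaw -0.15 tz [ 0.0046 -0.0016 -1.    ] Ff -7.8 Fl -0.8 Fz 4.1 12.55
f -0.0746 l 0.0002 z 0.1079 yaw -0.15 tz [ 0.0046 -0.0016 -1.    ] Ff -7.8 Fl -0.8 Fz 4.1 12.55
```

Buffer felt at rack f ≈ 0.11: force jumped from −2 to −7.8 N. Pressing about 1 mm more.

```bash
python3 -m pendant '[{"linear":[-0.0006,0,0],"rotation":[0,0,0]},{"linear":[-0.001,0,0],"rotation":[0,0,0]},{"linear":[-0.001,0,0],"rotation":[0,0,0]}]' >/dev/null; python3 ck.py
```

```text
f -0.0740 l 0.0003 z 0.1079 yaw -0.15 tz [ 0.0034 -0.0017 -1.    ] Ff -7.8 Fl -0.8 Fz 3.8 12.85
```

```bash
python3 -m pendant '[{"linear":[-0.0008,0,0],"rotation":[0,0,0]},{"linear":[-0.001,0,0],"rotation":[0,0,0]}]' >/dev/null; python3 ck.py;  python3 -m pendant '[{"linear":[0,0,0],"rotation":[0,0,0]},{"linear":[0,0,0],"rotation":[0,0,0]}]' >/dev/null; python3 ck.py
```

```text
f -0.0735 l 0.0004 z 0.1079 yaw -0.14 tz [ 0.0021 -0.0018 -1.    ] Ff -10.2 Fl -0.6 Fz 4.6 13.05
f -0.0736 l 0.0004 z 0.1079 yaw -0.15 tz [ 0.0016 -0.0018 -1.    ] Ff -5.7 Fl -1.1 Fz 3.2 13.25
```

```bash
python3 -m pendant '[{"linear":[-0.0008,0,0],"rotation":[0,0,0]},{"linear":[-0.0014,0,0],"rotation":[0,0,0]},{"linear":[-0.0014,0,0],"rotation":[0,0,0]},{"linear":[-0.0014,0,0],"rotation":[0,0,0]}]' ; python3 ck.py
```

```text
time: 13.65
eef_pos: [0.5773, 0.2251, 0.1079]
eef_rot: [0.0, 0.017, 1.0, -0.001]
contact_force: [-9.5, -0.3, 4.3]
opening: 0.0087
f -0.0727 l 0.0005 z 0.1079 yaw -0.14 tz [ 4.0e-04 -1.9e-03 -1.0e+00] Ff -9.5 Fl -0.6 Fz 4.3 13.65
```

Buffer pressed about 3 mm (net ≈ 7.5 N above friction, 3.7 mm by kinematics), held. Now back off gently while gripping so the spring doesn't throw the tray.

```bash
python3 -m pendant '[{"linear":[0.001,0,0],"rotation":[0,0,0]},{"linear":[0.002,0,0],"rotation":[0,0,0]},{"linear":[0.003,0,0],"rotation":[0,0,0]},{"linear":[0.004,0,0],"rotation":[0,0,0]},{"linear":[0.0055,0,0],"rotation":[0,0,0]}]' >/dev/null; python3 ck.py
```

```text
f -0.0779 l 0.0004 z 0.1081 yaw -0.16 tz [ 0.0015 -0.0018 -1.    ] Ff 1.8 Fl 0.4 Fz 1.0 14.15
```

```bash
python3 -m pendant '[{"linear":[0,0,0],"rotation":[0,0,0]},{"linear":[0,0,0],"rotation":[0,0,0]},{"linear":[0,0,0],"rotation":[0,0,0]},{"linear":[0,0,0],"rotation":[0,0,0]},{"linear":[0,0,0],"rotation":[0,0,0]}]' 0.6 20 ; python3 ck.py; python3 -m pendant '[{"linear":[0,0,0],"rotation":[0,0,0]},{"linear":[0.003,0,-0.005],"rotation":[0,0,0]},{"linear":[0.006,0,-0.02],"rotation":[0,0,0]},{"linear":[0.01,0,-0.045],"rotation":[0,0,0]},{"linear":[0.014,0,-0.075],"rotation":[0,0,0]}]'
```

```text
time: 14.65
eef_pos: [0.5722, 0.2252, 0.108]
eef_rot: [0.001, 0.017, 1.0, -0.001]
contact_force: [0.7, 0.5, 0.0]
opening: 0.0511
f -0.0779 l 0.0004 z 0.1080 yaw -0.15 tz [ 0.0013 -0.0018 -1.    ] Ff 0.7 Fl 0.5 Fz 0.0 14.65
time: 15.15
eef_pos: [0.5574, 0.2258, 0.1844]
eef_rot: [0.0, 0.017, 1.0, -0.001]
contact_force: [-0.3, 0.6, 1.2]
opening: 0.051
```

Back away, then check with the wrist camera.

```bash
python3 -m pendant '[{"linear":[0.03,0,-0.02],"rotation":[0,0,0]},{"linear":[0.06,0,-0.04],"rotation":[0,-7,0]},{"linear":[0.1,0,-0.06],"rotation":[0,-15,0]},{"linear":[0.14,0,-0.075],"rotation":[0,-22,0]},{"linear":[0.16,0,-0.085],"rotation":[0,-28,0]}]' >/dev/null; python3 -m pendant '[{"linear":[0,0,0],"rotation":[0,0,0]},{"linear":[0,0,0],"rotation":[0,0,0]}]'
python3 - <<'E'
from h import *
st();c=snap("wrist","w4");P=cloud(c)
Q=P[np.isfinite(P[...,0])];a=(Q[:,:2]-O)@F;b=(Q[:,:2]-O)@L
s=(Q[:,2]>.096)&(Q[:,2]<.104)&(a>0.005)&(a<.08)&(abs(b)<.07);print("sheet",s.sum(),np.percentile(b[s],[1,99]),np.percentile(a[s],[0,1,99]),np.linalg.lstsq(np.c_[a[s]-.04,b[s],np.ones(s.sum())],Q[s,2],rcond=None)[0])
s=(Q[:,2]>.135)&(Q[:,2]<.15)&(a>-.005)&(a<.08)&(abs(b)<.07);print("tray above b",np.percentile(b[s],[1,99]))
s=(Q[:,2]>.09)&(Q[:,2]<.15)&(a<-.02)&(a>-.13)&(abs(b)<.04);print("handle",np.percentile(a[s],[1,99]),np.percentile(b[s],[1,99]),Q[s,2].max())
k=s&(Q[:,2]>.139);print("top",np.percentile(a[k],[2,98]),np.percentile(b[k],[2,98]))
fa=Q[k];
if k.sum()>20: print("fin yaw rel",np.degrees(np.polyfit(a[k],b[k],1)[0]))
E
```

```text
time: 15.85
eef_pos: [0.3947, 0.2314, 0.2736]
eef_rot: [0.247, 0.016, 0.969, -0.002]
contact_force: [0.5, -0.3, -0.4]
opening: 0.0514
f -0.2555 l 0.0011 z 0.2736 yaw -0.14 tz [ 0.4783 -0.0122 -0.8781] Ff 0.5 Fl -0.2 Fz -0.4 15.85
sheet 1815 [-0.06118969  0.06281466] [0.00507013 0.00779477 0.06824513] [-0.00809652 -0.00064642  0.09990921]
tray above b [-0.06301123  0.06454645]
handle [-0.095536   -0.06195493] [-0.02353117  0.02474157] 0.14586302603431658
top [-0.09447304 -0.06246483] [-0.01482526  0.01127823]
fin yaw rel -1.8493604028239807
```

View pics/w4.png

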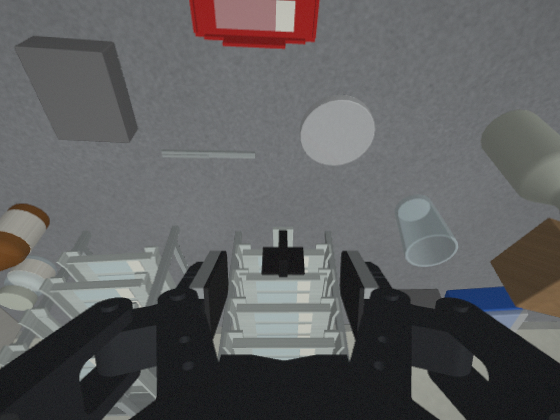

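The wrist view shows the tray on the second level, with its fin at (283,265) in front of the rack. Its underside is ≈ 0.096 and it is level and centred like its neighbours. The box, dish, forceps, beaker and bottles stand where they were.

```bash
python3 -c "
from plant import hand_in,get_obs
print(hand_in(),get_obs()['time'])"
```

```text
the job is handed in; nothing more can be done
the job is handed in; nothing more can be done
```

I slid the silver tray by its black fin onto the free second rail pair of the left-hand rack. That rack was rack A, with rail tops at about 95 mm. I pressed the buffer, backed off about 5 mm while still gripping so the spring would not throw the tray, then let go and handed in. Hand-in came about 16 s into the 72 s allowed and gave no verdict.

- **Buffer:** I felt it about 110 mm behind the rails' mouth and pressed it in about 3 mm going by force, or about 3.7 mm going by the arm's position. These two figures disagree slightly, but both lie between 2 and 5 mm. The highest force I read along the push was about 10 N, of which about 2 N was friction.
- **Final position:** in the last wrist picture the sheet's top was at 99.9 mm, so the underside is about 96 mm. It tilts about 0.008 rad and sits 0.8 mm off my rack axis, the same as the flush tray above it. The sheet centre is about 21 mm in front of the rack origin.
- **Squareness:** the fin's angle came out at −1.8° (0.03 rad) from a rough fit. The gripper was within 0.2° of square when it let go. Both are inside the limit.
- **Rack position:** the cameras differed by 1 to 2 mm on the rack's sideways position. The tray's offset from the rack agreed from all of them before insertion.
- **Bystanders:** those in the last picture looked undisturbed. I checked this by eye only.

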